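Lay out the changeover reference set on the fixture table

TASK

Lay out the reference set for the next job: stand the taller of the two steel core inserts, flange down, in the middle of the clamped nest plate and lay the single red toy wheel from the table (not one from the stock bin) flat and centred on top of it; set the single white connector shell from the table, open side up, on the stop rail midway between its two posts, its long side along the rail. Lay the torque driver on the table in front of the nest plate (the side away from the cam lever), parallel to the plate's front edge with about 35 mm clear between grip and plate, the middle of its black grip opposite the middle of that edge; the blade may point either way. Leave the shorter insert, the T-slot nut and the scraper where they are.

Things in the scene. Friction and masses are not known exactly. Their poses are not given: they have to be found in the camera images.
- tall_center (a point): centre (half-way up, 26 mm above its underside) of the taller polished steel core insert: loose, 52 mm tall, standing upright; round flange 44 mm across and 8 mm thick at the bottom, then a plain round body 30 mm across up to a flat top; about 0.3 kg. z is up along its axis.
- wheel_center (a point): centre (half-way up, 9 mm above its underside) of the glossy red plastic toy wheel: loose, lying flat, a disc 50 mm across and 18 mm thick, flat on both faces; about 30 g. z is up along its axis.
- shell_center (a point): centre (half-way up, 10 mm above its underside) of the white plastic connector shell: loose, a small rectangular box 46 mm long (its x), 26 mm wide (its y), 20 mm tall (its z, up), open at the top, walls 4 mm; about 20 g.
- driver_center (a point): middle of the black grip of the torque driver, 13 mm above the table as it lies: loose, grip 80 mm long with a square rounded section 26 x 26 mm, so it does not roll; a metal collar and thin blade extend along its +x to 90 mm from this point; the grip ends 40 mm from it on the other side. x is along the driver; about 0.14 kg.
- nest: steel nest plate, fixed to the table: 100 mm (its x) by 160 mm (its y), 12 mm thick, flat on top with a thin engraved circle 54 mm across round its middle; origin at the middle of its underside, on the table. Its front edge, facing the robot, is at x = -50 mm, parallel to its y axis. The cam lock lever stands at its far edge, x = 31 to 80 mm, up to 45 mm high.
- rail: stop rail, fixed to the table: flat grey strip 50 mm (its x) by 150 mm (its y, the rail's length), 8 mm thick, with two dark steel posts 18 mm across, their tops 38 mm above the table, at y = -60 and +60 mm; origin at the middle of its underside, on the table.
- short_center (a point): centre (11 mm above its underside) of the shorter, wider steel core insert: loose, 22 mm tall, flange 52 mm across, body 40 mm across. To be left alone.
- tnut: dark steel T-slot nut, loose, 26 x 26 mm, 14 mm tall, near the robot; origin in the middle of its underside. To be left alone.
- scraper: grey handled deburring scraper, loose, handle 100 x 14 x 14 mm with a thin steel blade, lying at the far side of the table; origin under the middle of its handle. To be left alone.
Things that resemble listed ones, but are neither listed nor needed, are in the scene too. What is shaped like the part that bears driver_center but blue is not meant.

How it is judged:
By the outcome, as a careful person would: the job done as asked, in the order asked, and still so for the second after the job is handed in, with the robot touching nothing.
It also fails if it takes over 96 s, if anything falls off the work surface, if the arm or the gripper's body presses on something with over 40 N, if the wrist force passes 120 N, or if a joint passes its speed limit or range.

ROBOT

A 6-joint arm with a two-finger parallel gripper is mounted at the origin on the work surface. World frame = base frame: x ahead of the robot, y to its left, z up, the work surface at z = 0. Lengths are in m, angles in rad, forces in N, time in s.
With the tool pointing down it reaches from about 0.375 to 0.925 m from the base axis. Payload 5.7 kg.
Tool frame: the origin (TCP) lies at the very end of the fingers, on their centre line; the grasp point (between the pads) lies 19 mm behind it; z points along the fingers, y is the line along which they close (so a half turn about z gives the same grasp; the last joint's range is limited). The gripper opens to 88 mm and grips with 3 to 60 N. Pads are 20 mm wide; open, the fingers measure 115 mm over their backs; the gripper's body (75 mm by 178 mm) begins 61 mm behind the grasp point.
Start: joints at [1.153, 0.359, 1.51, -0, 1.272, -0.115], TCP at [0.179, 0.573, 0.223] pointing down, gripper open.
Joint ranges: [-2.97, 2.97], [-1.01, 2.36], [0.21, 2.38], [-0.96, 4.11], [0.2, 2.71], [-2.98, 2.98]. Speed limits (rad/s): [2.39, 2.39, 3.14, 3.14, 3.14, 3.14].

INTERFACE

Orientations are given as a rotation vector (axis times angle).
In Python, from cell import robot, open_jaws, close, solve_ik, optics, job, sensors gives the robot as it stands. Calls block until the motion is done:
- robot.move_pose(position, orientation): joint-space move of the TCP to a pose.
- robot.move_l(position, ori=None, vel=0.15, contact_N=None): straight line of the TCP; ori=None keeps the orientation; vel is the mean speed in m/s. With contact_N (N) it stops when the force on the tool has changed by that much, and returns True; else False.
- robot.movej(angles): joint-space move.
- open_jaws() and close(f_grip=None): open the fingers fully, or close them until they stop; f_grip is the grip in N (None keeps the last).
- robot.hold(seconds).
- solve_ik(position, orientation): joint angles nearest the present ones, or None.
- optics.snapshot(name): name is "scene" or "top"; returns a dict with "pixels" (420x560x3 uint8, red, green, blue), "mtx" (3x3 intrinsics, pixels), "world_to_cam" (4x4, takes a point from world to camera coordinates). Camera axes: x right, y up, looking along -z (the intrinsics and any distortion apply to the point x, -y, -z); pixel columns grow to the right and rows downward; lengths in m; the calibration is good to about 2 mm. A picture is of the moment at which its call begins. There is no depth.
A pose or a line that the arm cannot do raises robot.PlanningError and nothing moves.
- job.hand_in(): hands the job in; it is judged then, once.
Readings, each from a call of its own:
- sensors.read_time(): time.
- sensors.read_qpos(): joint angles.
- sensors.read_joint_vel(): joint speeds.
- sensors.read_tau(): joint torques, N m.
- sensors.read_tool_pos(): TCP position.
- sensors.read_tcp_rot(): TCP orientation.
- sensors.read_contact_force(): force on the tool from outside, world axes, zero at the start.
- sensors.read_torque(): the same for the moment, N m.
- sensors.read_grip_width(): finger opening in m.
- sensors.read_finger_force(): force on a finger pad.
Only numpy, scipy, OpenCV 4.12 (cv2) and the standard library are available. Lean on these libraries where they do the work, as an engineer would, in place of code of your own. Each camera call takes 0.05 s, during which the arm holds its last target. There are 200 camera calls.

## Working session

There is one attempt and no reset: what is moved stays moved. The work goes in short steps, each a Python script; the robot and the scene stay as the last script left them, time stands still between calls to the robot, and variables do not carry over. Pictures are saved under pics/ and viewed, at most 14 in all, crops included, and the job is handed in when it is done.

```bash
mkdir -p pics && ls && python3 - <<'E'
from cell import optics
import cv2,numpy as np,pickle
d={}
for n in("scene","top"):
    s=optics.snapshot(n);d[n]=s
    cv2.imwrite(f"pics/{n}0.png",cv2.resize(s["pixels"][:,:,::-1],(800,600),interpolation=cv2.INTER_CUBIC))
    print(n,s.keys(),s["mtx"].tolist(),np.round(s["world_to_cam"],4).tolist())
pickle.dump(d,open("s0.pkl","wb"))
E
```

```text
pics
scene dict_keys(['pixels', 'mtx', 'world_to_cam']) [[399.1591643379323, 0.0, 278.81845789208825], [0.0, 399.1591643379323, 214.9823145152551], [0.0, 0.0, 1.0]] [[-0.5111, 0.8595, 0.0021, 0.2698], [-0.6668, -0.3981, 0.63, 0.3343], [0.5423, 0.3206, 0.7766, -1.4432], [0.0, 0.0, 0.0, 1.0]]
top dict_keys(['pixels', 'mtx', 'world_to_cam']) [[457.80463474355776, 0.0, 278.4574117066927], [0.0, 457.80463474355776, 206.33571511245307], [0.0, 0.0, 1.0]] [[0.0264, -0.9994, 0.0213, -0.028], [0.9812, 0.03, 0.1906, -0.5582], [-0.1911, 0.0158, 0.9814, -1.0709], [0.0, 0.0, 0.0, 1.0]]
```

View pics/top0.png

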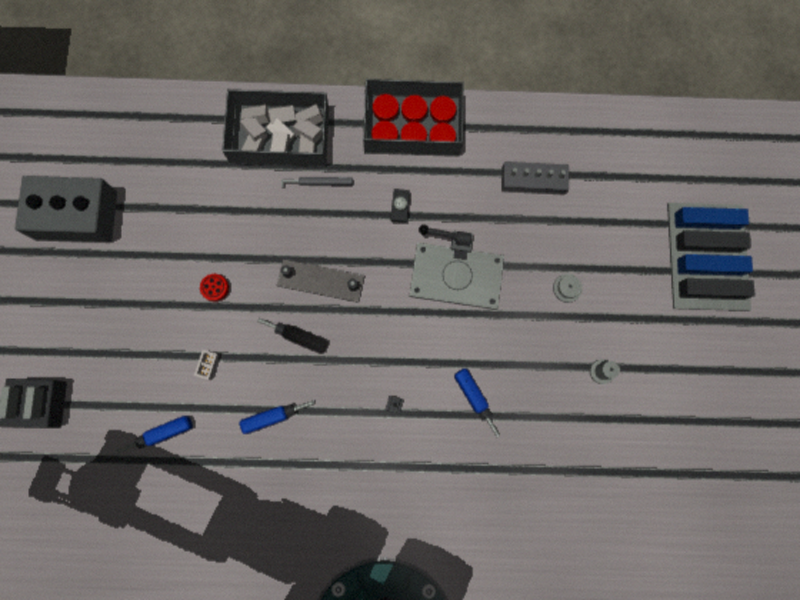

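View pics/scene0.png

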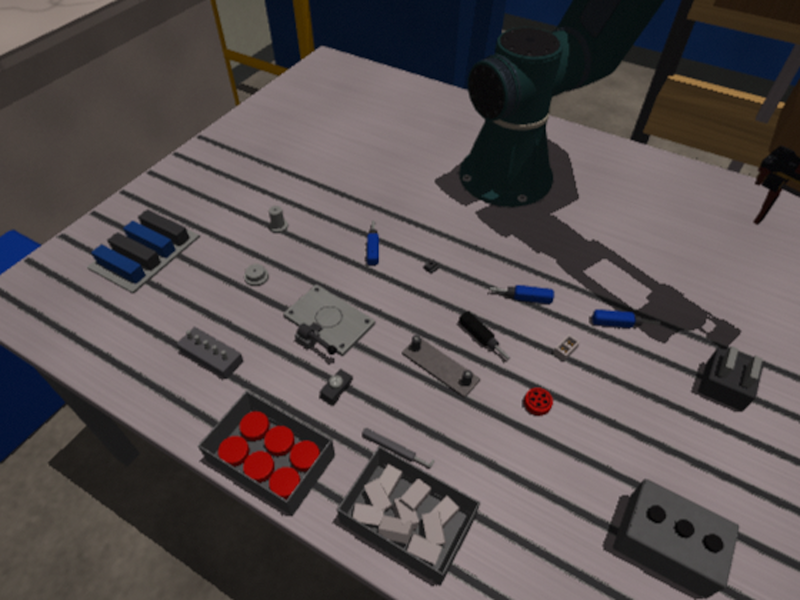

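Top view: the tall insert is at (605,371), wheel (214,287), shell (206,364), black driver (295,335), rail (320,281), nest (457,275). I'll enlarge crops of both halves.

```bash
cat > h.py <<'E'
import numpy as np,cv2
from cell import robot,open_jaws,close,solve_ik,optics,job,sensors
from scipy.spatial.transform import Rotation as R
def p2w(s,u,v,z):
    "original pixel + height -> world"
    T=s["world_to_cam"];r=np.linalg.inv(s["mtx"])@[u,v,1];r=T[:3,:3].T@(r*[1,-1,-1])
    c=-T[:3,:3].T@T[:3,3];return c+r*(z-c[2])/r[2]
def w2p(s,p):
    T=s["world_to_cam"];q=(T[:3,:3]@p+T[:3,3])*[1,-1,-1];q=s["mtx"]@q;return q[:2]/q[2]
def crop(s,x0,y0,w,h,k,f):
    cv2.imwrite(f,cv2.resize(s["pixels"][y0:y0+h,x0:x0+w,::-1],None,fx=k,fy=k,interpolation=cv2.INTER_CUBIC))
def down(yaw):  # tool down, closing line (tool y) at angle yaw from world x
    y=np.array([np.cos(yaw),np.sin(yaw),0]);z=np.array([0,0,-1.]);return R.from_matrix(np.c_[np.cross(y,z),y,z]).as_rotvec()
E
python3 - <<'E'
import pickle
from h import *
d=pickle.load(open("s0.pkl","rb"))["top"]
crop(d,135,175,130,100,6,"pics/l.png");crop(d,282,165,160,110,5,"pics/r.png")
print(sensors.read_time(), R.from_rotvec(sensors.read_tcp_rot()).as_matrix().round(3).tolist())
E
```

```text
0.1 [[-0.955, 0.298, -0.001], [0.298, 0.955, -0.001], [0.0, -0.002, -1.0]]
```

View pics/l.png

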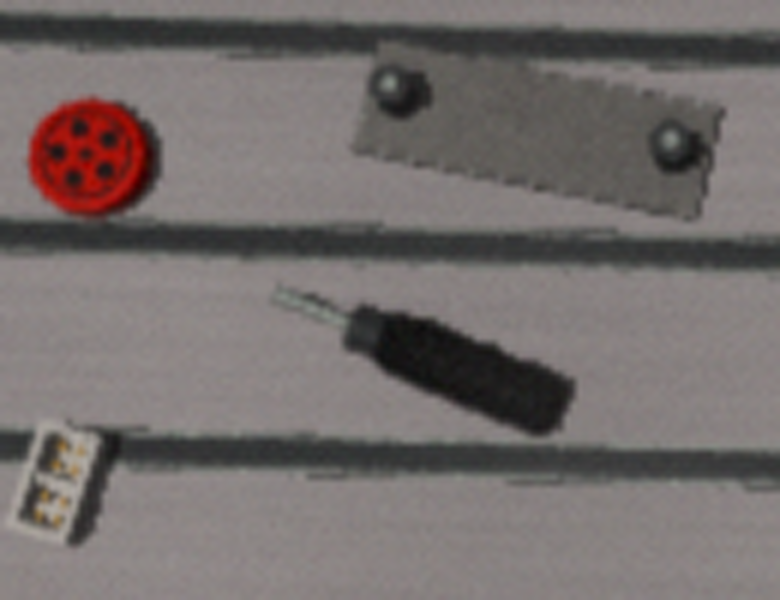

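View pics/r.png

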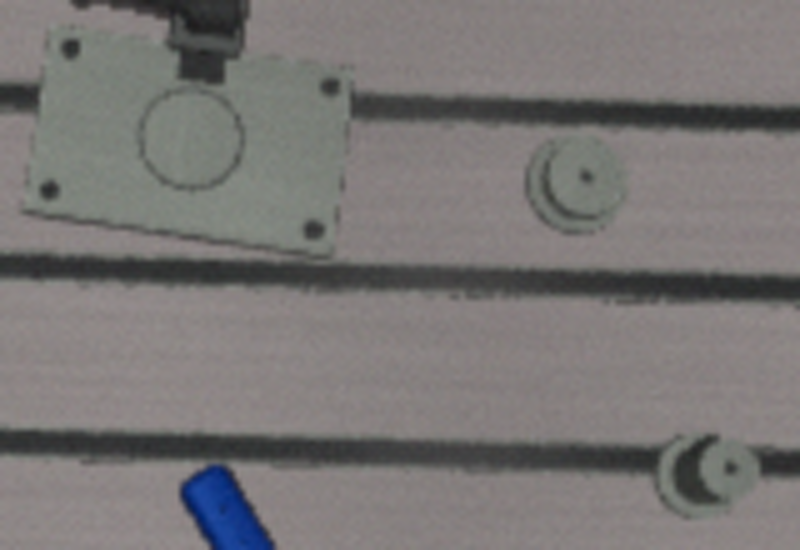

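Left crop: wheel hub (86,154), shell rim centre (56,483), grip ends (377,335)/(561,407), posts (397,90)/(676,146). Right crop: engraved circle centre (191,138), tall insert top centre (731,467). Now to world coordinates, with a cross-check in the scene view.

```bash
python3 - <<'E'
import pickle
from h import *
D=pickle.load(open("s0.pkl","rb"));d=D["top"]
L=lambda u,v,z:p2w(d,(u+.5)/6-.5+135,(v+.5)/6-.5+175,z)
Rr=lambda u,v,z:p2w(d,(u+.5)/5-.5+282,(v+.5)/5-.5+165,z)
S=lambda u,v,z:p2w(D["scene"],(u+.5)*.7-.5,(v+.5)*.7-.5,z)
P=dict(wheel=L(86,154,.018),shell=L(56,483,.02),shellA=L(72,427,.02),shellB=L(39,537,.02),g0=L(377,335,.013),g1=L(561,407,.013),tip=L(275,294,.013),
post1=L(397,90,.038),post2=L(676,146,.038),rTL=L(380,45,.008),rTR=L(723,105,.008),rBR=L(698,218,.008),rBL=L(355,152,.008),
circ=Rr(191,138,.012),nTL=Rr(48,28,.012),nTR=Rr(352,68,.012),nBR=Rr(332,256,.012),nBL=Rr(25,211,.012),tall=Rr(731,467,.052),tallfl=Rr(693,476,.008),short=Rr(586,177,.022))
P["railc"]=(P["post1"]+P["post2"])/2; P["railc2"]=sum(P[k] for k in("rTL","rTR","rBR","rBL"))/4
P["nestc2"]=sum(P[k] for k in("nTL","nTR","nBR","nBL"))/4
P["S_tall"]=S(277,210,.052);P["S_wheel"]=S(538,400,.018);P["S_circ"]=S(329,317,.012);P["S_shell"]=S(568,346,.02);P["S_post1"]=S(465,376,.038);P["S_post2"]=S(416,340,.038);P["S_short"]=S(256,270,.022)
for k,v in P.items():print(k,v.round(4))
an=lambda a,b:np.degrees(np.arctan2(*(P[a]-P[b])[1::-1])).round(2)
print("shell",an("shellA","shellB"),"driver",an("g0","g1"),an("tip","g1"),"rail",an("post1","post2"),an("rTL","rTR"),an("rBL","rBR"),"nest",an("nTL","nTR"),an("nBL","nBR"),an("nTL","nBL"),an("nTR","nBR"))
E
```

```text
wheel [0.5714 0.3152 0.018 ]
shell [0.4328 0.3159 0.02  ]
shellA [0.456  0.3112 0.02  ]
shellB [0.4106 0.321  0.02  ]
g0 [0.4989 0.1893 0.013 ]
g1 [0.4708 0.111  0.013 ]
tip [0.5149 0.233  0.013 ]
post1 [0.5986 0.1832 0.038 ]
post2 [0.5783 0.0661 0.038 ]
rTL [0.625  0.1963 0.008 ]
rTR [0.6032 0.0483 0.008 ]
rBR [0.5536 0.0571 0.008 ]
rBL [0.5778 0.2041 0.008 ]
circ [ 0.6072 -0.118   0.012 ]
nTL [ 0.6633 -0.0432  0.012 ]
nTR [ 0.647  -0.2012  0.012 ]
nBR [ 0.5478 -0.1906  0.012 ]
nBL [ 0.5663 -0.0335  0.012 ]
tall [ 0.4426 -0.3776  0.052 ]
tallfl [ 0.4414 -0.3734  0.008 ]
short [ 0.5908 -0.3189  0.022 ]
railc [0.5884 0.1246 0.038 ]
railc2 [0.5899 0.1265 0.008 ]
nestc2 [ 0.6061 -0.1171  0.012 ]
S_tall [ 0.4425 -0.3685  0.052 ]
S_wheel [0.5762 0.3175 0.018 ]
S_circ [ 0.6093 -0.1133  0.012 ]
S_shell [0.4383 0.3224 0.02  ]
S_post1 [0.61   0.1875 0.038 ]
S_post2 [0.586  0.0727 0.038 ]
S_short [ 0.5908 -0.3134  0.022 ]
shell -12.14 driver 70.32 70.13 rail 80.19 81.63 80.68 nest 84.1 83.26 -5.71 -6.13
```

```bash
cat >> h.py <<'E'
def goto(x,y,z,yaw):
    q0=np.array(sensors.read_qpos());best=None
    for k in(-1,0,1):
        q=solve_ik([x,y,z],down(yaw+k*np.pi))
        if q is not None:
            c=abs(np.array(q)-q0).max()
            if best is None or c<best[0]:best=(c,down(yaw+k*np.pi))
    robot.move_pose([x,y,z],best[1])
def lin(x,y,z,vel=.2,**k): return robot.move_l([x,y,z],vel=vel,**k)
def stat(m=""): print(m,"t",round(sensors.read_time(),2),"tcp",np.round(sensors.read_tool_pos(),4),"w",round(sensors.read_grip_width(),4),"F",np.round(sensors.read_contact_force(),1))
NEST=np.array([.6067,-.1176]);NY=np.radians(83.8);RY=np.radians(80.7)
E
python3 - <<'E'
import pickle
from h import *
d=pickle.load(open("s0.pkl","rb"))["top"]
print("blue end",p2w(d,(205.5)/5-.5+282,(465.5)/5-.5+165,.013))
x,y=.4425,-.3755
goto(x,y,.12,0);lin(x,y,.012);close(8);stat("sq x");open_jaws()
lin(x,y,.075);goto(x,y,.075,np.pi/2);lin(x,y,.012);close(35);stat("sq y")
lin(x,y,.13);stat("lift")
s=optics.snapshot("top");cv2.imwrite("pics/held.png",s["pixels"][120:400,200:560,::-1].repeat(2,0).repeat(2,1))
E
```

```text
blue end [ 0.43960803 -0.12646754  0.013     ]
sq x t 5.17 tcp [ 0.4424 -0.3755  0.012 ] w 0.0297 F [ 0.1 -0.3  1.1]
sq y t 9.43 tcp [ 0.4425 -0.3755  0.012 ] w 0.029 F [-0.9 -0.1  1. ]
lift t 10.18 tcp [ 0.4418 -0.3748  0.1291] w 0.0295 F [ 0.   0.6 -3.3]
```

View pics/held.png

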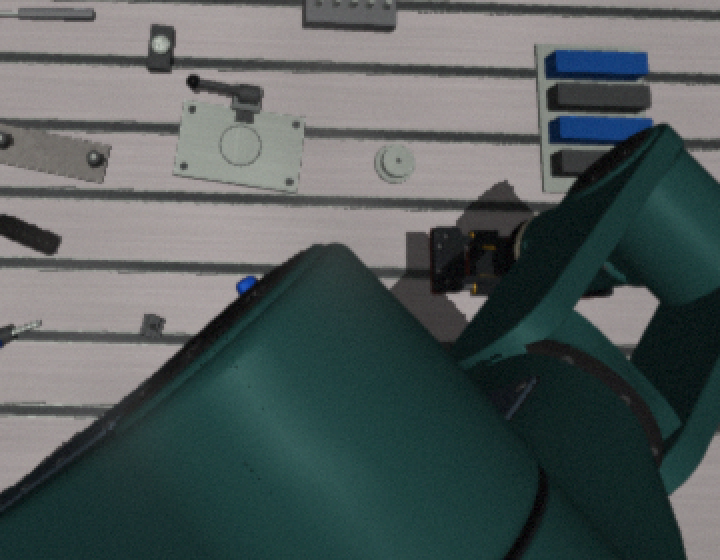

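The insert is held (weight about 3 N). Placing it on the nest, then checking from above while on the way to the wheel.

```bash
python3 - <<'E'
from h import *
x,y=NEST
goto(x,y,.13,NY);lin(x,y,.032);print(lin(x,y,.0225,vel=.03,contact_N=6));stat("down");open_jaws();lin(x,y,.15)
goto(.5735,.316,.12,NY-np.pi/2)
stat()
s=optics.snapshot("top");crop(s,282,160,110,80,7,"pics/n1.png")
import pickle;pickle.dump(s,open("s1.pkl","wb"))
E
```

```text
True
down t 12.39 tcp [ 0.6078 -0.118   0.0238] w 0.0296 F [-0.3 -0.4  4.8]
 t 15.79 tcp [0.574  0.315  0.1199] w 0.0877 F [-0.2 -0.1  0.8]
```

View pics/n1.png

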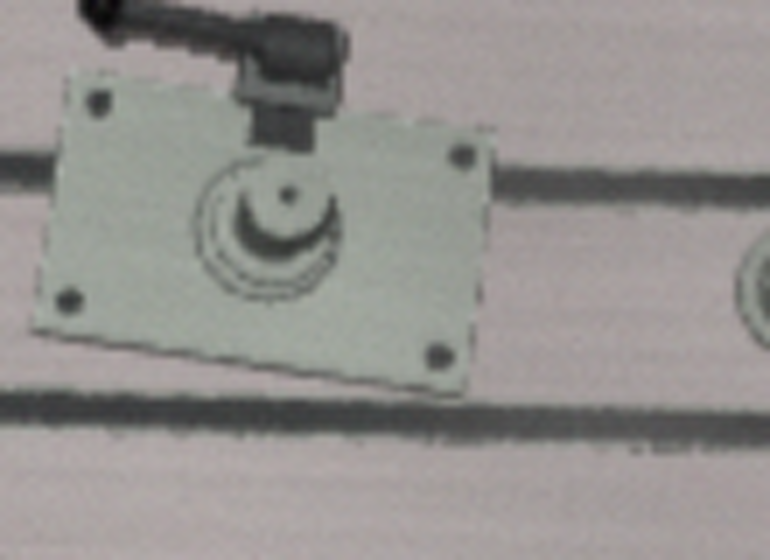

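The insert stands within the engraved circle: circle centre about (268,228), insert's top dot at (288,195), flange spanning x 210–338 with its lower edge at y≈283. Computing the offset.

```bash
python3 - <<'E'
from h import *
import pickle
s=pickle.load(open("s1.pkl","rb"))
f=lambda u,v,z:p2w(s,(u+.5)/7-.5+282,(v+.5)/7-.5+160,z)
c=f(267.5,228,.012);t=f(288,195,.064);print("circ",c,"insert",t)
to=lambda p:((w2p(s,p)+.5-[282,160])*7-.5).round(1)
a=np.arange(0,6.3,np.pi/2)
for o in(0,.001,.002,.003,.004):
  print(o,[to(np.array([c[0]+.022*np.cos(q)+0,c[1]-o+.022*np.sin(q),.020])).tolist() for q in a[:4]], to(np.array([c[0],c[1]-o,.064])))
cs=[f(*p,.012) for p in((98,102),(462,156),(439,356),(69,300))];m=np.mean(cs,0);print("bolts mean",m,[np.degrees(np.arctan2(*(cs[i]-cs[j])[1::-1])).round(2) for i,j in((0,1),(3,2))])
E
```

```text
circ [ 0.60731685 -0.11798552  0.012     ] insert [ 0.60746842 -0.11947697  0.064     ]
0 [[270.5, 164.6], [209.7, 221.3], [269.4, 282.2], [330.1, 225.0]] [283.8 195.3]
0.001 [[273.2, 164.7], [212.5, 221.4], [272.1, 282.2], [332.8, 225.1]] [286.6 195.4]
0.002 [[275.9, 164.7], [215.2, 221.5], [274.9, 282.3], [335.5, 225.2]] [289.4 195.5]
0.003 [[278.6, 164.8], [217.9, 221.6], [277.6, 282.4], [338.3, 225.2]] [292.3 195.6]
0.004 [[281.4, 164.9], [220.7, 221.6], [280.3, 282.5], [341.0, 225.3]] [295.1 195.6]
bolts mean [ 0.60735834 -0.11780171  0.012     ] [np.float64(83.12), np.float64(82.98)]
```

Insert is within about 1.5 mm of centre. Now the wheel, with a two-way squeeze to centre it in the grip.

```bash
cat >> h.py <<'E'
def above(x,y,z):  # settle onto x,y with a correction for the steady-state error
    lin(x,y,z);robot.hold(.2);e=np.array([x,y,z])-sensors.read_tool_pos();lin(x+e[0],y+e[1],z,vel=.02);return x+e[0],y+e[1]
E
python3 - <<'E'
from h import *
x,y=.5715,.3152
lin(x,y,.08);lin(x,y,.003);close(5);stat("sq1");open_jaws();lin(x,y,.035)
goto(x,y,.035,NY);lin(x,y,.003);close(15);stat("sq2");lin(x,y,.15)
x,y=.6077,-.1186
goto(x,y,.15,NY);x,y=above(x,y,.078);stat("above");print(lin(x,y,.064,vel=.02,contact_N=2.5));stat("down");open_jaws();lin(x,y,.16)
goto(.434,.317,.12,np.radians(78));stat()
import pickle
s=optics.snapshot("top");pickle.dump(s,open("s2.pkl","wb"));crop(s,282,150,110,80,7,"pics/n2.png")
E
```

```text
sq1 t 17.4 tcp [0.5716 0.3153 0.0032] w 0.0496 F [-0.8  0.6  2.3]
sq2 t 20.85 tcp [0.5716 0.3153 0.0033] w 0.0498 F [-0.1 -0.8  1.8]
above t 24.29 tcp [ 0.6065 -0.1185  0.0786] w 0.0496 F [ 0.9  0.6 -0.6]
True
down t 24.84 tcp [ 0.6062 -0.1184  0.0668] w 0.0498 F [ 1.1 -0.3  2.3]
 t 27.93 tcp [0.4347 0.3165 0.12  ] w 0.0879 F [ 0.2  0.4 -0.9]
```

View pics/n2.png

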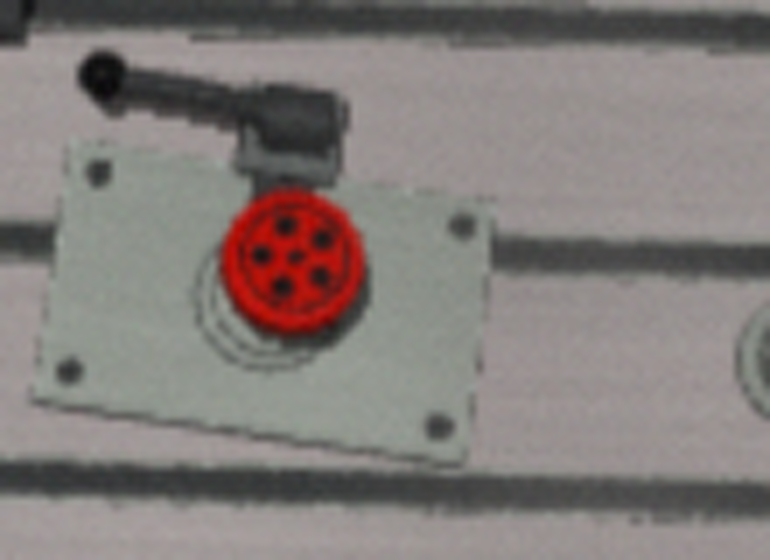

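The wheel sits flat on the insert, hub at (296,257). Checking its offset and doing the shell.

```bash
python3 - <<'E'
from h import *
import pickle
s=pickle.load(open("s2.pkl","rb"));print("wheel",p2w(s,(296.5)/7-.5+282,(257.5)/7-.5+150,.082))
x,y=.4328,.3162;a=np.radians(-12.1)
goto(x,y,.08,a);lin(x,y,.003);close(4);stat("sq1");open_jaws();lin(x,y,.04)
goto(x,y,.04,a+np.pi/2);lin(x,y,.003);close(10);stat("sq2");lin(x,y,.13)
x,y=.589,.1255
goto(x,y,.13,RY-np.pi/2);x,y=above(x,y,.022);stat("above");print(lin(x,y,.0085,vel=.02,contact_N=2.5));stat("down");open_jaws();lin(x,y,.13)
goto(.42,.33,.2,RY-np.pi/2);stat()
s=optics.snapshot("top");pickle.dump(s,open("s3.pkl","wb"));crop(s,180,165,100,75,8,"pics/r3.png")
E
```

```text
wheel [ 0.60605774 -0.12016524  0.082     ]
sq1 t 30.63 tcp [0.4328 0.3162 0.0031] w 0.0462 F [ 0.2 -1.1  1.1]
sq2 t 34.47 tcp [0.4328 0.3162 0.003 ] w 0.0255 F [-0.8  0.2  0.7]
above t 37.42 tcp [0.5879 0.1252 0.0225] w 0.0259 F [0.5 1.1 0.2]
True
down t 37.98 tcp [0.5877 0.1252 0.0106] w 0.0261 F [ 0.3 -0.5  2.7]
 t 40.84 tcp [0.4205 0.3293 0.1993] w 0.0877 F [0.2 0.4 0.3]
```

View pics/r3.png

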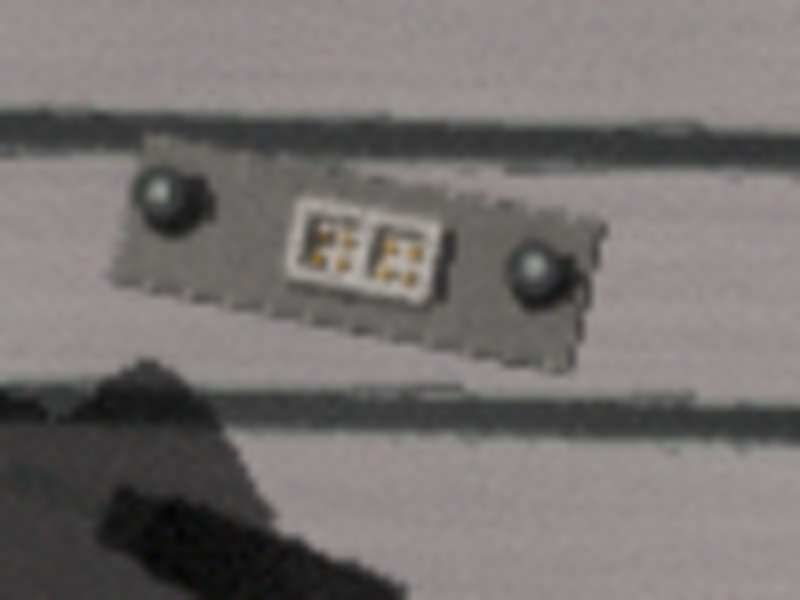

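```bash
python3 - <<'E'
from h import *
import pickle
s=pickle.load(open("s3.pkl","rb"))
f=lambda u,v,z:p2w(s,(u+.5)/8-.5+180,(v+.5)/8-.5+165,z)
sh=[f(*p,.028) for p in((302,197),(446,213),(430,303),(286,278))]
rl=[f(*p,.008) for p in((147,135),(607,215),(572,373),(110,282))]
po=[f(160,190,.038),f(537,265,.038)]
for n,q in(("shell",sh),("rail",rl),("posts",po)):
  print(n,np.mean(q,0).round(4),[np.degrees(np.arctan2(*(q[i]-q[j])[1::-1])).round(1) for i,j in(((0,1),(3,2)) if len(q)>2 else ((0,1),))])
E
```

```text
shell [0.5875 0.1222 0.028 ] [np.float64(85.3), np.float64(81.7)]
rail [0.5906 0.1265 0.008 ] [np.float64(81.7), np.float64(80.4)]
posts [0.5916 0.127  0.038 ] [np.float64(80.3)]
```

The shell sits about 3 mm toward the robot and 3.5 mm toward −y from the mid-point; nudging it by regrasping, then taking the driver.

```bash
python3 - <<'E'
from h import *
import pickle
x,y=.5877,.1252
goto(x,y,.08,RY-np.pi/2);lin(x,y,.012);close(10);stat("regrip")
p=sensors.read_tool_pos();lin(p[0],p[1],.018,vel=.05);tx,ty=.5877+.003,.1252+.0037;cx,cy=tx,ty
for i in range(2):
    lin(cx,cy,.018,vel=.03);robot.hold(.4);q=sensors.read_tool_pos();stat("adj");cx+=tx-q[0];cy+=ty-q[1]
print(lin(cx,cy,.0095,vel=.02,contact_N=2.5));stat("down");open_jaws();lin(cx,cy,.13)
# driver
a=np.radians(70.2);x,y=.4849+.008*np.cos(a),.1502+.008*np.sin(a)
goto(x,y,.13,a-np.pi/2)
s=optics.snapshot("top");pickle.dump(s,open("s4.pkl","wb"));crop(s,180,165,100,75,8,"pics/r4.png")
lin(x,y,.0155);close(25);stat("driver grip");lin(x,y,.14);stat("lift")
tx,ty=.5109,-.0987;D=np.radians(83.4)
goto(tx,ty,.14,D-np.pi/2);lin(tx,ty,.03);robot.hold(.4);stat("over")
E
```

```text
regrip t 43.47 tcp [0.5876 0.1252 0.0119] w 0.0256 F [-0.4 -0.1  0.1]
adj t 44.44 tcp [0.5906 0.1289 0.018 ] w 0.0262 F [-0.6  0.6 -0.9]
adj t 45.09 tcp [0.5907 0.1289 0.018 ] w 0.0261 F [-0.1 -0.6  0.2]
True
down t 45.46 tcp [0.5909 0.129  0.0115] w 0.0261 F [1.2 0.6 0.9]
driver grip t 49.51 tcp [0.4874 0.1577 0.0155] w 0.0258 F [-0.4  0.7  0.7]
lift t 50.28 tcp [0.4868 0.1576 0.1392] w 0.0262 F [-0.5  0.1 -2. ]
over t 52.39 tcp [ 0.5113 -0.0989  0.0306] w 0.0258 F [ 0.1  1.  -1.6]
```

View pics/r4.png

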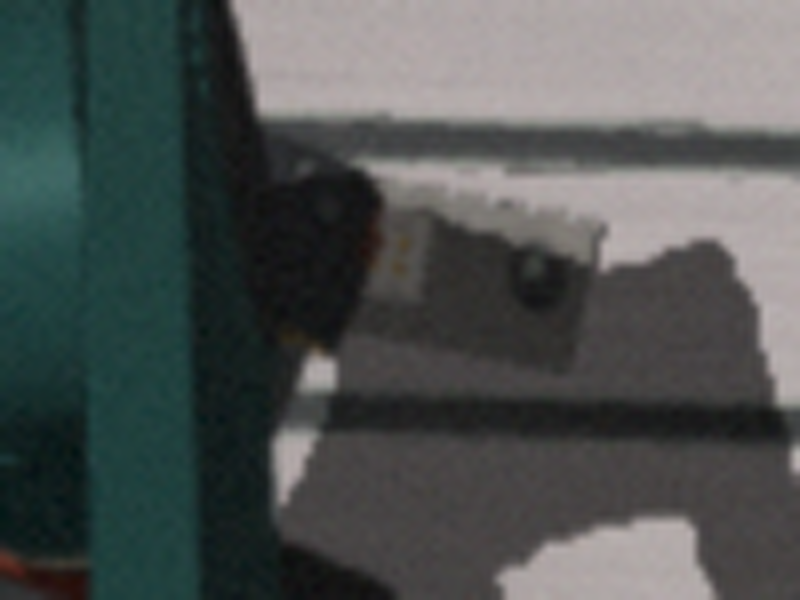

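The arm hides most of the rail, but the shell has moved left to about x=430 at its right end. The driver is held over its place, so I'll lower it, release, back off and look.

```bash
python3 - <<'E'
from h import *
import pickle
x,y=.5107,-.0987
print(lin(x,y,.0145,vel=.03,contact_N=3));stat("down");open_jaws();stat("open");lin(x,y,.15)
goto(.30,.42,.25,1.);stat()
s=optics.snapshot("top");pickle.dump(s,open("s5.pkl","wb"));crop(s,185,165,190,125,4.2,"pics/f.png")
E
```

```text
True
down t 52.88 tcp [ 0.5105 -0.0986  0.0152] w 0.0254 F [0.3 0.1 2.8]
open t 53.94 tcp [ 0.51   -0.0985  0.0152] w 0.0876 F [ 0.6  0.2 -0.2]
 t 56.81 tcp [0.3006 0.4195 0.2497] w 0.0877 F [-0.5  0.4  0.8]
```

View pics/f.png

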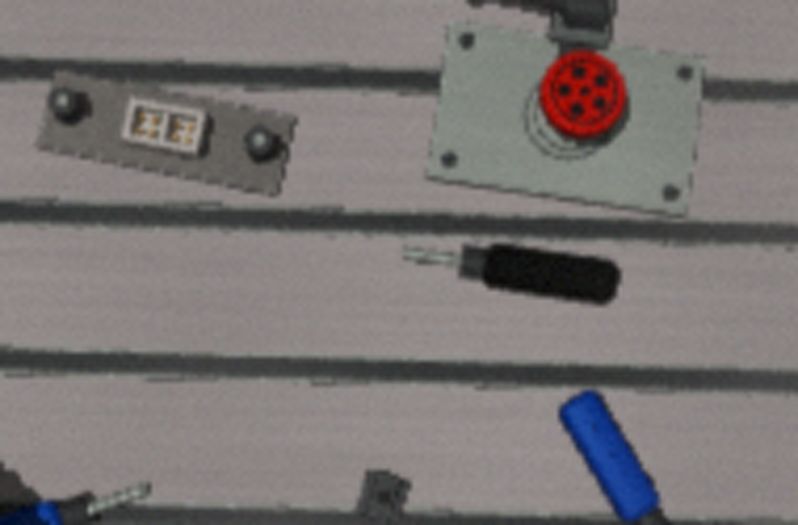

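Final view: driver grip from (485,264) to (619,281), tip (403,253); plate front corners (427,180), (688,215); the shell lies between the posts. Checking the numbers.

```bash
python3 - <<'E'
from h import *
import pickle
s=pickle.load(open("s5.pkl","rb"))
f=lambda u,v,z:p2w(s,(u+.5)/4.2-.5+185,(v+.5)/4.2-.5+165,z)
a,b=f(427,180,.012),f(688,215,.012);g0,g1,t=f(485,264,.013),f(619,281,.013),f(403,253,.013)
m=(a+b)/2;u=(a-b)[:2];u/=np.linalg.norm(u);d=((g0+g1)/2-m)[:2]
an=lambda v:np.degrees(np.arctan2(v[1],v[0]))
print("edge",an(u),"driver",an(g0-g1),an(t-g1),"along",d@u,"gap",abs(d[0]*u[1]-d[1]*u[0])-.013,"len",np.linalg.norm(g0-g1))
crop(s,185,172,80,50,10,"pics/sh.png")
E
```

```text
edge 83.97134599469483 driver 84.39329450614419 84.2357087057688 along -0.0019358064553965612 gap 0.033232736126039115 len 0.08128599115578786
```

View pics/sh.png

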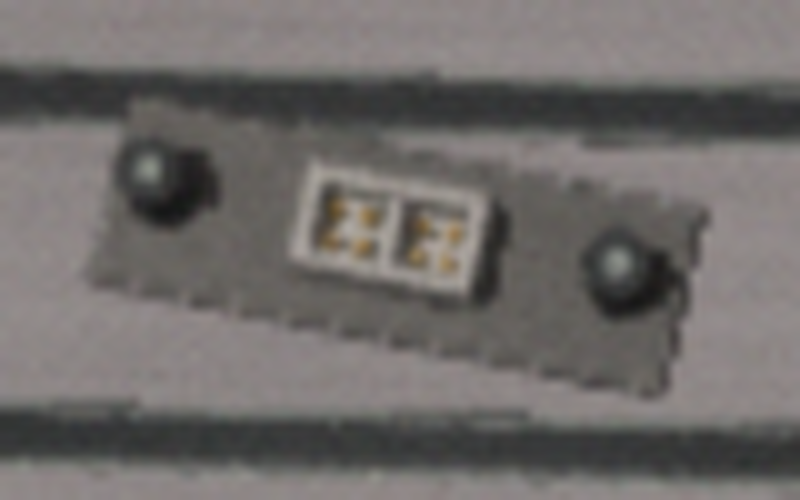

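The shell's centre is at (393,231) and the posts' midpoint at about (392,226), so it is centred to about 1–2 mm. Handing in.

```bash
python3 -c "
from h import *
print(job.hand_in(),sensors.read_time())"
```

```text
the job is handed in; nothing more can be done
the job is handed in; nothing more can be done
```

I handed the job in at about 57 s on the robot's clock: by the camera check the insert, wheel, shell and driver are each within about 2 mm of their places, with 33 mm clear between grip and plate, and I did not touch the short insert, T-slot nut or scraper.

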